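# Tip the tall strap carton down into its lane and square it to the stop

### The job

Of the two windowed strap cartons standing on the display board, tip over the taller one by pushing it high on its window side, so that it falls lying flat, window up, inside the taped lane that it stands in. Once it lies there, push it along the lane until its lid end sits snug and square against the wooden stop. Only push the carton with the fingertips, never lift or carry it; leave the shorter carton standing and everything else where it is, and finish clear of everything.

Things in the scene. Friction and masses are not known exactly. Their poses are not given: they have to be found in the camera images.
- board: Fixed dark wooden display board, 300 (its x) x 250 (its y) x 4 mm thick, its place and yaw vary; origin at the centre of its underside, on the table, z up. A light wooden stop batten crosses its +x end. Flat white paper tapes mark two lanes along x, 116 mm wide each, centred at board y = +60 and -60 mm, the board's whole length up to the stop.
- stop_face (a point): Top edge, at mid-width, of the stop batten's flat inner face, at board (130, 0, 20) mm; axes as the board's. The batten is 20 mm thick in x, stands 16 mm above the board's top, and the face looks to board -x.
- tall_carton: Loose tall card carton standing on the board, at about board x = -100 mm, at the rear of one or the other lane: 44 mm deep (its x), 54 wide (its y), 160 high (its z), rigid, evenly filled, 110 to 225 g. Origin at the centre of its foot. Window face, showing two straps: -x. Its +x points along the lane to the stop (within 0.08 rad). Tipped along +x it falls after 15 degrees and lands some 30 to 65 mm short of the stop.
- tall_mid (a point): Centre of the tall carton, 80 mm from its foot along its z; axes as the carton's.
- tall_lid (a point): Centre of the tall carton's lid end, 160 mm from its foot along its z; axes as the carton's.
- short_carton: Loose short carton of the same look, 44 x 54 x 105 mm high, standing at the rear of the other lane, 120 mm beside the tall one; origin at the centre of its foot. It stays standing.
- watch_head: Loose chrome watch head without strap, 42 mm across, 11 mm high, lying on the table beside the board's +y edge; origin under its centre.
- buckle_a: Loose gold-tone buckle frame, 24 x 30 x 5 mm, lying on the table beyond the stop; origin under its centre.
- buckle_b: Second buckle of the pair, as the first, about 60 mm from it.
- springbar_tool: Loose steel spring-bar tool with knurled grip, 125 mm long (its x), 9 mm thick, lying on the table beside the board's -y edge; origin under its middle.
- ashtray: Loose green glass ashtray, a round bowl 104 mm across and 34 mm high, on the table to the left; origin under its centre.
- pin_jar: Loose closed jar of spring bars, 52 mm across and 65 mm high, on the table to the left; origin under its centre.

How it is judged:
On the way, in this order (a step that is already met when the one before it is completed fails the run):
1. the tall carton has been tipped over and lies flat, window up, lid toward the stop, inside a lane (angle between tall_carton's own x axis and vertical above 3 rad and height (world z) of tall_mid below 0.034 m and ((y of tall_carton in the frame of board between 0.029 and 0.091 m and y of tall_lid in the frame of board between 0.029 and 0.091 m) or (y of tall_carton in the frame of board between -0.091 and -0.029 m and y of tall_lid in the frame of board between -0.091 and -0.029 m)) and x of tall_carton in the frame of board above -0.145 m), for 0.2 s.
2. the carton has been pushed snug and square against the stop (x of tall_lid in the frame of board above 0.124 m and angle between the z axis of tall_carton and the x axis of board, either way round below 0.09 rad), for 0.1 s.
At the end, for the whole second after the job is handed in: The tall carton lies flat (window face up within 8 degrees) wholly inside one lane (both ends' centres within 31 mm of the lane's centre line), its lid end within 6 mm of the stop and square to it within 5 degrees, at rest; the short carton stands (all of step 1 and all of step 2 and linear speed of tall_carton below 0.01 m/s and angular speed of tall_carton below 0.1 rad/s and angle between short_carton's own z axis and vertical below 0.05 rad); the robot touches nothing.
It fails at once if the tall carton is lifted or carried (height (world z) of tall_mid above 0.105 m or (angle between tall_carton's own z axis and vertical below 0.3 rad and height (world z) of tall_carton above 0.022 m) or (angle between tall_carton's own z axis and vertical above 1.3 rad and height (world z) of tall_mid above 0.06 m)).
It fails at once if the short carton is tipped or shifted by more than 15 mm (angle between short_carton's own z axis and vertical above 0.2 rad or distance of short_carton from where it was at the start of the episode above 0.015 m).
It fails at once if another thing on the table (watch head, buckle, spring-bar tool, ashtray, jar) is moved by more than 15 mm (distance of any of watch_head, buckle_a, buckle_b, springbar_tool, ashtray, pin_jar from where it was at the start of the episode above 0.015 m).
It also fails if it takes over 48 s, if anything falls off the work surface, if the arm or the gripper's body presses on something with over 40 N, if the wrist force passes 120 N, or if a joint passes its speed limit or range.

### The arm

A 6-joint arm with a two-finger parallel gripper is mounted at the origin on the work surface. World frame = base frame: x ahead of the robot, y to its left, z up, the work surface at z = 0. Lengths are in m, angles in rad, forces in N, time in s.
With the tool pointing down it reaches from about 0.375 to 0.925 m from the base axis. Payload 5.7 kg.
Tool frame: the origin (TCP) lies midway between the tips of the shut fingers; the grasp point (between the pads) lies 19 mm behind it (arm.hold_point_z is the distance from the TCP to the grasp point, in m); z points along the fingers, y is the line along which they close (so a half turn about z gives the same grasp; the last joint's range is limited). The gripper opens to 88 mm and grips with 3 to 60 N. Pads are 20 mm wide; open, the fingers measure 115 mm over their backs; the gripper's body (75 mm by 178 mm) begins 61 mm behind the grasp point.
Start: joints at [1.02, 0.359, 1.51, -0, 1.272, -0.115], TCP at [0.253, 0.544, 0.223] pointing down, gripper open.
Joint ranges: [-2.97, 2.97], [-1.01, 2.36], [0.21, 2.38], [-0.96, 4.11], [0.2, 2.71], [-2.98, 2.98]. Speed limits (rad/s): [2.39, 2.39, 3.14, 3.14, 3.14, 3.14].

### API

Orientations are given as a unit quaternion [x, y, z, w].
In Python, from plant import readout, viewer, workorder, arm gives the robot as it stands.
- The arm moves only by the tool drive_tool, never from a script. Its argument "series" is a list of rows, each an object of numbers: "tx", "ty", "tz": the shift along the world's x, y, z as a fraction of full scale; "turn": the turn about the world's z as a fraction of full scale. In form: [{"tx": .., "ty": .., "tz": .., "turn": ..}, ...]. A call has 1 to 8 rows; each row is the pose to reach, as a shift and turn from the pose commanded when the call began; what a row does not reach only later rows make up. Full scale, the value 1, is 100 cm for a shift and 90 degrees for a turn. A row lasts 1/8 s, in which the tool goes at most 62.5 mm and 10.7 degrees, less where a joint would pass 70% of its speed; a pose out of reach is approached as far as the arm can. A call with a number of a shift or a turn outside -1 to 1 is refused whole. A call with a gripper value outside its range is refused whole. "grip" is the gripper's target within -1 to 1 (fully open at 1, half-way at 0, shut at -1), set as the call begins (left out, the last holds). The fingers move at their own pace and stop on an object; "force" is the grip in N (left out, the last holds). Time passes only in rows, so rows that repeat a pose let the fingers close. It gives the time, the measured TCP pose, the force, the opening and the grip force at its end, in the units of the state.
- readout.observe(): the state, without advancing time (a new reading comes with each control period).
- viewer.grab_frame(name): name is "scene" or "top" or "wrist"; returns a dict with "pixels" (480x640x3 uint8, red, green, blue), "mtx" (3x3 intrinsics, pixels), "camera_from_world" (4x4, takes a point from world to camera coordinates). Camera axes: x right, y down, z forward; pixel columns grow to the right and rows downward; lengths in m; the calibration is good to about 2 mm. A picture is of the moment at which its call begins. There is no depth.
- workorder.close_job(): hands the job in; it is judged then, once.
The state is a dict: "t": time; "qpos": joint angles; "dq": joint speeds; "tau": joint torques, N m; "tcp_pos": TCP position; "tcp_rot": TCP orientation; "wrist_force": force on the tool from outside, world axes, zero at the start; "wrist_torque": the same for the moment, N m; "gripper_width": opening from 0.0 (shut) to 1.0 (fully open); "finger_force": force on a finger pad.
Only numpy, scipy, OpenCV 4.12 (cv2) and the standard library are available. Lean on these libraries where they do the work, as an engineer would, in place of code of your own. Each camera call takes 0.05 s, during which the arm holds its last target. There are 200 camera calls.

## Working session

There is one attempt and no reset: what is moved stays moved. The work goes in short steps, Python scripts to look and compute and a tool call to move; the robot and the scene stay as the last step left them, time stands still between calls to the robot, and variables do not carry over. Pictures are saved under pics/ and viewed, at most 10 in all, crops included, and the job is handed in when it is done.

Besides the shell and the picture viewer there is one more tool, called after "Emit:" in YAML: its name, and indented under it one key for each argument. drive_tool: Moves the arm, as the interface text tells. Its arguments: {"type":"object","properties":{"series":{"type":"array","items":{"type":"object","properties":{"tx":{"type":"number","minimum":-1,"maximum":1},"ty":{"type":"number","minimum":-1,"maximum":1},"tz":{"type":"number","minimum":-1,"maximum":1},"turn":{"type":"number","minimum":-1,"maximum":1}}}},"grip":{"type":"number"},"force":{"type":"number"}},"required":["series"]}

```bash
mkdir -p pics; cat > h.py <<'E'
import numpy as np, cv2
from plant import readout, viewer, workorder, arm
def snap(name,fn):
    f=viewer.grab_frame(name); cv2.imwrite('pics/'+fn+'.png',f['pixels'][:,:,::-1]); np.savez('pics/'+fn+'.npz',K=f['mtx'],T=f['camera_from_world'])
def ray(fn,u,v,z):
    d=np.load('pics/'+fn+'.npz');K,T=d['K'],d['T'];R,t=T[:3,:3],T[:3,3]
    c=-R.T@t; r=R.T@np.linalg.inv(K)@np.array([u,v,1.]); return c+r*(z-c[2])/r[2]
def proj(fn,p):
    d=np.load('pics/'+fn+'.npz');q=d['T']@np.append(p,1);q=d['K']@q[:3];return q[:2]/q[2]
E
python3 -c "
from h import *
snap('scene','s1');snap('top','t1');print(readout.observe())"
```

```text
{'t': 0.1, 'qpos': array([ 1.01987481e+00,  3.59430172e-01,  1.51130369e+00,  1.05132650e-05,
        1.27251045e+00, -1.15129273e-01]), 'dq': array([-9.81811236e-04, -4.18977958e-03, -2.39076753e-03, -1.69907390e-04,
        5.92312838e-05, -7.68651217e-04]), 'tau': array([-2.86114164e-04, -5.16359425e+01, -2.71405935e+01,  6.77326787e-02,
        2.77275749e-02, -6.24040058e-05]), 'tcp_pos': array([0.25297196, 0.54338409, 0.22190313]), 'tcp_rot': array([ 2.16177409e-01,  9.76353750e-01, -7.78814971e-04, -2.74714159e-04]), 'wrist_force': array([-0.13893534,  0.72748291,  0.28125435]), 'wrist_torque': array([0.03245053, 0.02882503, 0.02852504]), 'finger_force': 0.0, 'gripper_width': 0.9996525266675476}
```

View pics/t1.png

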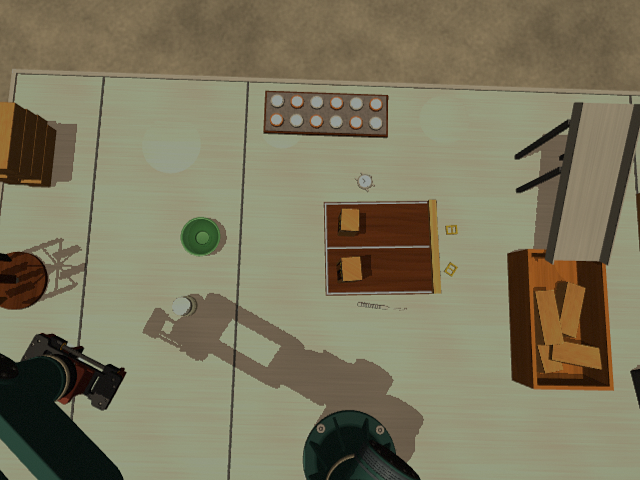

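View pics/s1.png

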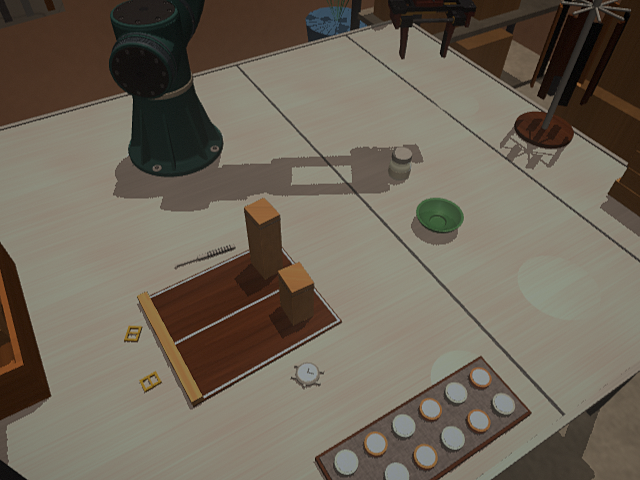

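The top view shows the board with its stop on the right. The tall carton is in the lane nearer the robot, at about (352,268), and the short one is at (349,219). I'll enlarge that area.

```bash
python3 -c "
from h import *
a=cv2.imread('pics/t1.png')[190:310,310:470];cv2.imwrite('pics/t1c.png',cv2.resize(a,None,fx=5,fy=5,interpolation=cv2.INTER_CUBIC))
a=cv2.imread('pics/s1.png')[190:410,130:350];cv2.imwrite('pics/s1c.png',cv2.resize(a,(600,600),interpolation=cv2.INTER_CUBIC))"
```

```text
(no output)
```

View pics/t1c.png

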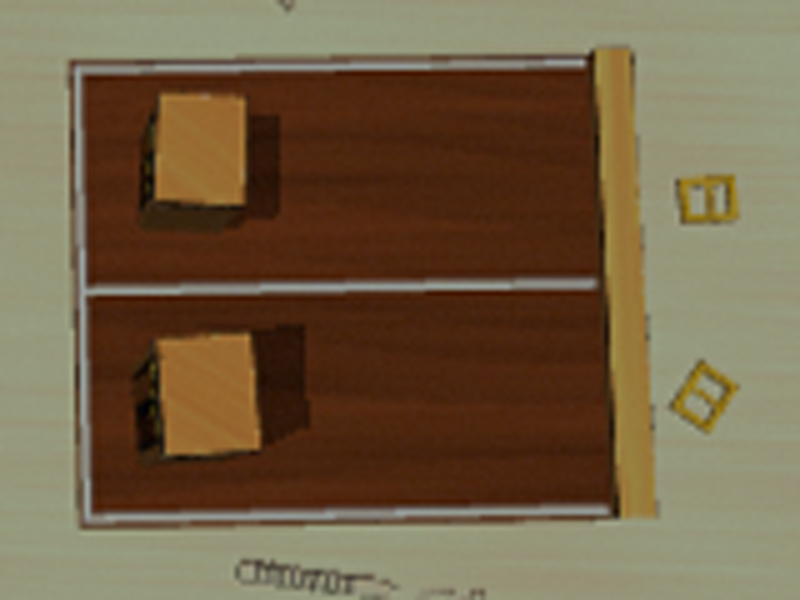

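View pics/s1c.png

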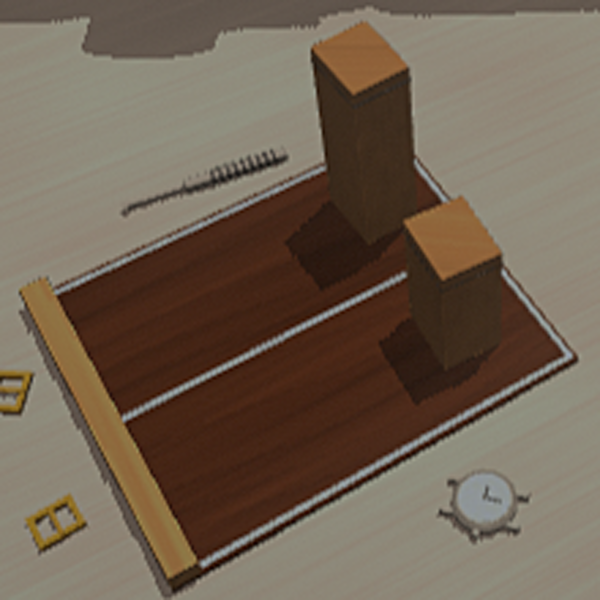

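```bash
python3 -c "
from h import *
np.set_printoptions(precision=4,suppress=True)
t=lambda u,v,z: ray('t1',310+u/5-.4,190+v/5-.4,z)
s=lambda u,v,z: ray('s1',130+u*220/600-.3,190+v*220/600-.3,z)
A,B=t(70,60,.004),t(80,527,.004); C,D=t(594,52,.02),t(618,515,.02)
print('board rear',A,B,np.linalg.norm(A-B),'stop',C,D,np.linalg.norm(C-D),np.linalg.norm(A-C))
print('stop scene', s(52,293,.02)if 0 else s(48,280,.02),s(197,570,.02), 'rear +y', s(577,357,.004))
for n,L in (('tall top',[t(*p,.164) for p in [(157,337),(252,332),(261,448),(164,458)]]),('tall sc',[s(*p,.164) for p in [(362,22),(312,48),(357,96),(410,68)][0:4]]),('short',[t(*p,.109) for p in [(160,94),(245,96),(246,205),(155,203)]])):
  L=np.array(L);print(n,L.mean(0));print(L[:,:2],[np.linalg.norm(L[i]-L[i-1]).round(4) for i in range(4)])
"
```

```text
board rear [0.6545 0.0804 0.004 ] [0.4052 0.0689 0.004 ] 0.24952507447916578 stop [ 0.6645 -0.1987  0.02  ] [ 0.4193 -0.2098  0.02  ] 0.2454063181806851 0.2796968002013479
stop scene [ 0.4227 -0.21    0.02  ] [ 0.6722 -0.2019  0.02  ] rear +y [0.6531 0.08   0.004 ]
tall top [0.4665 0.0197 0.164 ]
[[ 0.4917  0.0437]
 [ 0.4953  0.0002]
 [ 0.4425 -0.0047]
 [ 0.4366  0.0395]] [np.float64(0.0552), np.float64(0.0437), np.float64(0.0531), np.float64(0.0445)]
tall sc [0.4695 0.019  0.164 ]
[[ 0.4396  0.0354]
 [ 0.4454 -0.0043]
 [ 0.4992  0.0018]
 [ 0.4939  0.0429]] [np.float64(0.0549), np.float64(0.0401), np.float64(0.0542), np.float64(0.0415)]
short [0.5893 0.0193 0.109 ]
[[ 0.6161  0.0401]
 [ 0.6164 -0.0016]
 [ 0.5625 -0.0029]
 [ 0.562   0.0415]] [np.float64(0.054), np.float64(0.0417), np.float64(0.054), np.float64(0.0444)]
```

Emit:
drive_tool:
  series:
    - {"tx": 0.03, "ty": -0.05, "tz": 0, "turn": -0.08}
    - {"tx": 0.06, "ty": -0.11, "tz": 0, "turn": -0.17}
    - {"tx": 0.09, "ty": -0.17, "tz": 0, "turn": -0.26}
    - {"tx": 0.115, "ty": -0.23, "tz": 0, "turn": -0.35}
    - {"tx": 0.14, "ty": -0.285, "tz": 0, "turn": -0.44}
    - {"tx": 0.165, "ty": -0.34, "tz": 0, "turn": -0.53}
    - {"tx": 0.19, "ty": -0.4, "tz": 0, "turn": -0.6}
    - {"tx": 0.21, "ty": -0.455, "tz": 0, "turn": -0.665}
  grip: -0.4

```text
t: 1.1
tcp_pos: [0.4617, 0.0925, 0.2226]
tcp_rot: [0.676, 0.737, 0.0, -0.0]
wrist_force: [0.2, 0.6, -0.6]
gripper_width: 0.303
finger_force: 0.0
```

Emit:
drive_tool:
  series:
    - {"tz": -0.02}
    - {"tz": -0.05}
    - {"tz": -0.085}
    - {"tz": -0.085}
    - {"tz": -0.085}

```text
invalid input
```

```bash
python3 -c "
from h import *
snap('wrist','w1');o=readout.observe();print(o['tcp_pos'],o['tcp_rot'],o['gripper_width'],o['wrist_force'],o['t'])"
```

```text
[0.46472617 0.08578175 0.22272977] [ 0.6783485   0.73473496 -0.00100189  0.00261801] 0.30425807335109856 [ 2.62822392 -5.18709562  0.09016825] 1.15
```

View pics/w1.png

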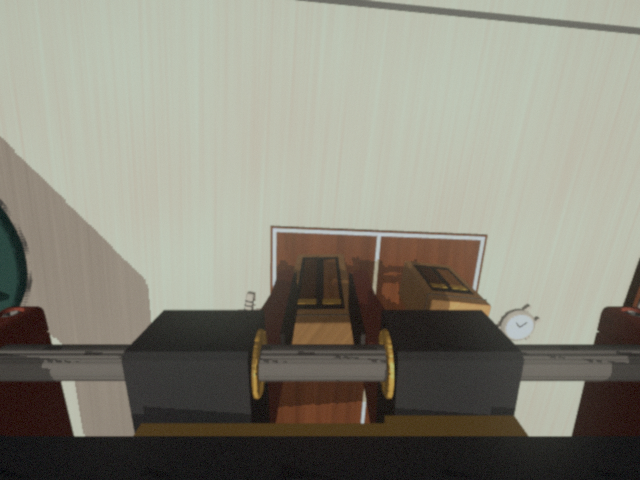

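The wrist view shows the tall carton's window (about 320,280) centred between the fingers. I'll go down and push.

Emit:
drive_tool:
  series:
    - {"tx": 0, "ty": 0, "tz": -0.03, "turn": 0}
    - {"tx": 0, "ty": 0, "tz": -0.06, "turn": 0}
    - {"tx": 0, "ty": 0, "tz": -0.085, "turn": 0}
    - {"tx": 0.001, "ty": -0.01, "tz": -0.085, "turn": 0}
    - {"tx": 0.002, "ty": -0.02, "tz": -0.085, "turn": 0}
    - {"tx": 0.002, "ty": -0.025, "tz": -0.085, "turn": 0}

```text
t: 1.9
tcp_pos: [0.4642, 0.0687, 0.1387]
tcp_rot: [0.675, 0.738, 0.001, 0.001]
wrist_force: [0.8, 0.2, -0.9]
gripper_width: 0.302
finger_force: 0.0
```

Emit:
drive_tool:
  series:
    - {"tx": 0.001, "ty": -0.01, "tz": 0, "turn": 0}
    - {"tx": 0.002, "ty": -0.02, "tz": 0, "turn": 0}
    - {"tx": 0.002, "ty": -0.03, "tz": 0, "turn": 0}
    - {"tx": 0.003, "ty": -0.04, "tz": 0, "turn": 0}

```text
t: 2.4
tcp_pos: [0.4662, 0.0288, 0.1377]
tcp_rot: [0.674, 0.738, -0.0, -0.0]
wrist_force: [0.3, 0.3, 0.7]
gripper_width: 0.299
finger_force: 0.1
```

Emit:
drive_tool:
  series:
    - {"tx": 0.001, "ty": -0.01, "tz": 0, "turn": 0}
    - {"tx": 0.002, "ty": -0.02, "tz": 0, "turn": 0}
    - {"tx": 0.003, "ty": -0.03, "tz": 0, "turn": 0}
    - {"tx": 0.003, "ty": -0.03, "tz": 0, "turn": 0}
    - {"tx": 0.003, "ty": -0.03, "tz": 0, "turn": 0}
    - {"tx": 0.003, "ty": -0.03, "tz": 0, "turn": 0}
    - {"tx": 0.003, "ty": -0.03, "tz": 0, "turn": 0}
    - {"tx": 0.003, "ty": -0.03, "tz": 0, "turn": 0}

```text
t: 3.4
tcp_pos: [0.4692, -0.0003, 0.1376]
tcp_rot: [0.674, 0.738, -0.0, -0.0]
wrist_force: [-0.3, 0.4, 0.1]
gripper_width: 0.3
finger_force: 0.0
```

```bash
python3 -c "
from h import *
snap('scene','s2');snap('top','t2');o=readout.observe();print(o['tcp_pos'],o['wrist_force'])
a=cv2.imread('pics/t2.png')[190:310,310:470];b=cv2.imread('pics/s2.png')[190:410,130:350]
cv2.imwrite('pics/c2.png',np.hstack([cv2.resize(a,(400,300),interpolation=3),cv2.resize(b,(400,400),interpolation=2)[50:350]]))"
```

```text
[ 4.69180312e-01 -3.90264103e-04  1.37630599e-01] [-0.03578983 -0.35967779  0.77319435]
```

View pics/c2.png

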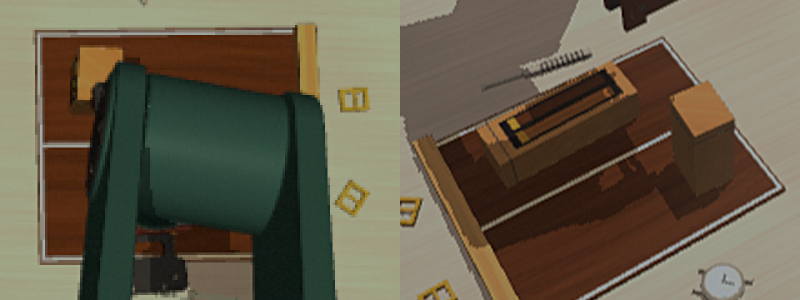

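The carton now lies flat with its window up, lid toward the stop. I'll measure its top corners in the right half of the picture: (478,126), (503,158), (613,60) and (638,92).

```bash
python3 -c "
from h import *
np.set_printoptions(precision=4,suppress=True)
o=np.array([.5367,-.0752]);R=np.array([[.0455,-.999],[.999,.0455]])
for p in [(478,126),(503,158),(613,60),(638,92)]:
  q=ray('s2',130+(p[0]-400)*.55-.2,190+(p[1]+50)*.55-.2,.048)[:2];print(q,R@(q-o))"
```

```text
[ 0.4564 -0.1664] [ 0.0874 -0.0844]
[ 0.506  -0.1588] [ 0.0821 -0.0344]
[ 0.4452 -0.0099] [-0.0694 -0.0884]
[ 0.4984 -0.0064] [-0.0704 -0.0351]
```

Emit:
drive_tool:
  series:
    - {"tx": 0, "ty": 0.02, "tz": 0, "turn": -0.015}
    - {"tx": -0.001, "ty": 0.035, "tz": 0, "turn": -0.029}
    - {"tx": -0.001, "ty": 0.035, "tz": -0.03, "turn": -0.029}
    - {"tx": -0.001, "ty": 0.035, "tz": -0.06, "turn": -0.029}
    - {"tx": -0.001, "ty": 0.035, "tz": -0.085, "turn": -0.029}
    - {"tx": -0.001, "ty": 0.035, "tz": -0.102, "turn": -0.029}
    - {"tx": -0.001, "ty": 0.035, "tz": -0.102, "turn": -0.029}

```text
t: 4.38
tcp_pos: [0.4672, 0.0346, 0.0347]
tcp_rot: [0.691, 0.723, -0.001, -0.001]
wrist_force: [0.4, 0.1, -0.0]
gripper_width: 0.301
finger_force: 0.0
```

Emit:
drive_tool:
  series:
    - {"tx": 0, "ty": -0.01, "tz": 0, "turn": 0}
    - {"tx": 0.001, "ty": -0.02, "tz": 0, "turn": 0}
    - {"tx": 0.001, "ty": -0.03, "tz": 0, "turn": 0}
    - {"tx": 0.002, "ty": -0.04, "tz": 0, "turn": 0}
    - {"tx": 0.002, "ty": -0.048, "tz": 0, "turn": 0}
    - {"tx": 0.002, "ty": -0.055, "tz": 0, "turn": 0}
    - {"tx": 0.003, "ty": -0.06, "tz": 0, "turn": 0}
    - {"tx": 0.003, "ty": -0.06, "tz": 0, "turn": 0}

```text
t: 5.38
tcp_pos: [0.4711, -0.0261, 0.0355]
tcp_rot: [0.691, 0.723, -0.0, 0.0]
wrist_force: [0.5, 0.2, 0.4]
gripper_width: 0.306
finger_force: 0.0
```

Emit:
drive_tool:
  series:
    - {"tx": 0, "ty": -0.003, "tz": 0, "turn": 0}
    - {"tx": 0, "ty": -0.006, "tz": 0, "turn": 0}
    - {"tx": 0, "ty": -0.009, "tz": 0, "turn": 0}
    - {"tx": 0.001, "ty": -0.011, "tz": 0, "turn": 0}
    - {"tx": 0.001, "ty": -0.011, "tz": 0, "turn": 0}

```text
t: 6.0
tcp_pos: [0.4722, -0.0367, 0.0356]
tcp_rot: [0.691, 0.723, -0.0, -0.0]
wrist_force: [0.0, 1.4, -0.5]
gripper_width: 0.298
finger_force: 0.2
```

Emit:
drive_tool:
  series:
    - {"tx": 0, "ty": -0.002, "tz": 0, "turn": 0}
    - {"tx": 0, "ty": -0.004, "tz": 0, "turn": 0}
    - {"tx": 0, "ty": -0.004, "tz": 0, "turn": 0}

```text
t: 6.38
tcp_pos: [0.4715, -0.0371, 0.0356]
tcp_rot: [0.692, 0.722, 0.002, -0.002]
wrist_force: [1.5, 18.8, 3.9]
gripper_width: 0.302
finger_force: 9.9
```

Emit:
drive_tool:
  series:
    - {"tx": 0, "ty": -0.002, "tz": 0, "turn": 0}
    - {"tx": 0, "ty": -0.004, "tz": 0, "turn": 0}
    - {"tx": 0, "ty": -0.004, "tz": 0, "turn": 0}

```text
t: 6.75
tcp_pos: [0.4712, -0.0373, 0.0357]
tcp_rot: [0.693, 0.721, 0.003, -0.004]
wrist_force: [4.1, 40.8, 7.1]
gripper_width: 0.301
finger_force: 20.1
```

The carton is firmly against the stop (40 N on the wrist), so I'll back off and rise clear.

Emit:
drive_tool:
  series:
    - {"tx": 0, "ty": 0.01, "tz": 0, "turn": 0}
    - {"tx": -0.001, "ty": 0.03, "tz": 0, "turn": 0}
    - {"tx": -0.001, "ty": 0.04, "tz": 0.03, "turn": 0}
    - {"tx": -0.001, "ty": 0.04, "tz": 0.09, "turn": 0}
    - {"tx": -0.001, "ty": 0.08, "tz": 0.14, "turn": 0}
    - {"tx": -0.001, "ty": 0.14, "tz": 0.18, "turn": 0}
    - {"tx": -0.001, "ty": 0.2, "tz": 0.2, "turn": 0}
    - {"tx": -0.001, "ty": 0.26, "tz": 0.2, "turn": 0}

```text
t: 7.75
tcp_pos: [0.4728, 0.2088, 0.2376]
tcp_rot: [0.691, 0.723, 0.002, 0.002]
wrist_force: [1.1, -0.2, -0.8]
gripper_width: 0.302
finger_force: 0.0
```

```bash
python3 -c "
from h import *
snap('scene','s3');snap('top','t3');o=readout.observe();print(o['tcp_pos'],o['wrist_force'])
a=cv2.imread('pics/t3.png')[190:310,310:470];b=cv2.imread('pics/s3.png')[190:410,130:350]
cv2.imwrite('pics/c3.png',np.hstack([cv2.resize(a,(400,300),interpolation=3),cv2.resize(b,(400,400),interpolation=2)[50:350]]))"
```

```text
[0.47168425 0.21243718 0.23634522] [ 0.07578802  0.0042218  -0.71300723]
```

View pics/c3.png

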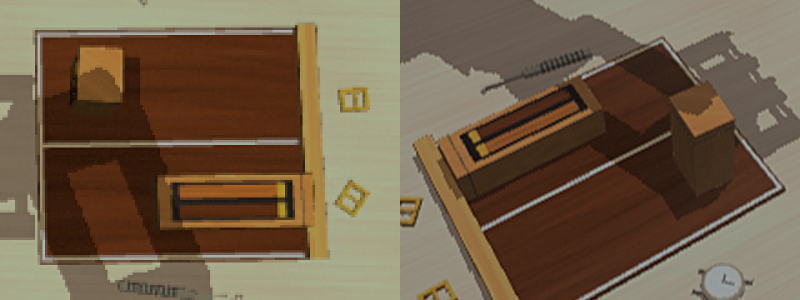

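The lid is flush and square to the stop (left half, x≈312). The carton is in the middle of its lane, and the short one is still standing at (100,75).

```bash
python3 -c "
from h import *
print(workorder.close_job())"
```

```text
the job is handed in; nothing more can be done
None
```

I tipped the tall carton flat with its window up and pushed it snug and square against the stop; in the last picture the short carton still stands and nothing else has moved, the arm is clear, and the job is handed in (no verdict was returned).

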